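# Third hand at the pinning jig

### The arm

A 6-joint arm with a two-finger parallel gripper is mounted at the origin on the work surface. World frame = base frame: x ahead of the robot, y to its left, z up, the work surface at z = 0. Lengths are in mm, angles in rad, forces in N, time in s.
With the tool pointing down it reaches from about 400 to 825 mm from the base axis. Payload 7 kg.
Tool frame: the origin (TCP) lies at the very end of the fingers, on their centre line; the grasp point (between the pads) lies 19 mm behind it; z points along the fingers, y is the line along which they close (so a half turn about z gives the same grasp; the last joint's range is limited). The gripper opens to 88 mm and grips with 3 to 60 N. Pads are 19 mm wide; open, the fingers measure 130 mm over their backs; the gripper's body (78 mm by 193 mm) begins 47 mm behind the grasp point.
Start: joints at [1.401, 0.359, 0.012, 0, -1.224, -0.288], TCP at [298.338, 605.466, 226.561] pointing down, gripper open.
Joint ranges: [-3.07, 3.07], [-1.43, 2.12], [-1.02, 1.25], [-3.03, 1.67], [-3.05, -0], [-3.03, 3.03]. Speed limits (rad/s): [2.39, 2.39, 3.01, 3.14, 3.14, 3.14].

### API

Orientations are given as a unit quaternion [x, y, z, w].
In Python, from plant import bot gives the robot as it stands. Calls block until the motion is done:
- bot.move_ptp(position, orientation): joint-space move of the TCP to a pose.
- bot.line_to(position, velocity=150, ori=None): straight line of the TCP; ori=None keeps the orientation; velocity is the mean speed in mm/s.
- bot.move_joints(angles): joint-space move.
- bot.move_gripper(opening, force=None): finger opening in mm; force is the grip in N (None keeps the last); returns when the fingers have stopped.
- bot.pause(seconds).
- bot.solve_ik(position, orientation): joint angles nearest the present ones, or None.
- bot.read_state(): the state.
- bot.camera(name): name is "side" or "top" or "wrist"; returns the picture (480x640x3 uint8, red, green, blue); there is no depth.
- bot.get_calibration(name): a dict with "fx", "fy", "cx", "cy" (pixels), "view" (4x4, takes a point from world to camera coordinates); the wrist camera has in their place "T_tool_cam" (4x4, takes a point from camera to tool coordinates, whose origin is the TCP and whose axes are the flange's). Camera axes: x right, y up, looking along -z (the intrinsics and any distortion apply to the point x, -y, -z); pixel columns grow to the right and rows downward; lengths in mm; the calibration is good to about 2 mm. The wrist camera is an equidistant fisheye: a pixel r from the principal point sees the ray r / f radians off the axis. A picture is of the moment at which its call begins: read the wrist's pose just before it. get_calibration takes no time and is no camera call.
A pose or a line that the arm cannot do raises bot.Unreachable and nothing moves.
- bot.close_job(): hands the job in; it is judged then, once.
The state is a dict: "t": time; "joint_pos": joint angles; "qvel": joint speeds; "tau": joint torques, N m; "tcp_pos": TCP position; "eef_rot": TCP orientation; "contact_force": force on the tool from outside, world axes, zero at the start; "moment": the same for the moment, N m; "width": finger opening in mm; "finger_force": force on a finger pad.
Only numpy, scipy, OpenCV 4.12 (cv2) and the standard library are available. Lean on these libraries where they do the work, as an engineer would, in place of code of your own. Each camera call takes 0.05 s, during which the arm holds its last target. There are 200 camera calls.

### The job

In the pinning jig, slide the aluminium carriage along its rail until it is fully home against the steel end stop. Then take the upright carved rosette block, stand it on the jig's bed with its plain back flat and centred against the carriage's spring-backed pad and its carved face towards the robot's side, and press it steadily against the pad with about 10 N (6 to 14 is fine, never more than 20), so that a colleague can screw it on from behind. Finish while still holding and pressing it, with the carriage still home, and leave the other things on the bench where they are.

Things in the scene. Friction and masses are not known exactly. Their poses are not given: they have to be found in the camera images.
- jig: Fixed jig: brown wooden bed board 260 (x) by 320 (y) by 12 mm high. Origin: centre of its underside, on the bench; x points away from the robot's side, y along the rail towards the end stop, z up; turned up to 0.25 rad from the world axes. The rail runs along y at x = +60 mm. The bed at x below -10 mm (in front of the pad) is free.
- end_stop (a point): Centre of the face that the carriage meets on the dark steel end stop, at the rail's +y end: jig x = +60, y = +106 mm, 32 mm above the bench. The stop is 22 mm along y, 55 along x, its top 52 mm above the bench.
- carriage (a joint): Carriage's position along the rail, m, growing along the jig's +y: the end stop is met at 0.140; it starts between 0 and 0.06. The carriage is at jig y = -70 mm + this value. It moves with about 3 N of friction and stays where it is left.
- carriage_grip (a point): On the axis of the upright black round post on the carriage, 90 mm above the bench: a good height to pinch it. The post is 20 mm across and stands 56 to 101 mm above the bench, on the middle of the aluminium carriage block (50 along x by 70 along y, top 56 mm above the bench, at jig x = +60 mm).
- pad: Upright pale wooden pad carried by the carriage on two steel rods, on its robot side: 12 mm thick (x), 80 wide (y), 60 tall, 14 to 74 mm above the bench (2 mm clear of the bed). Moves along y with the carriage; pushed back along +x against a spring. Axes as the jig's. Origin: on the pressing face's middle line, 6 mm above the bench. At rest the pressing face is at jig x = -10 mm.
- pad_face (a point): Centre of the pad's pressing face (towards the robot side, -x), 49 mm above the bench, where the small screw hole is. Axes as the jig's.
- plunger (a joint): How far the pad is pushed back along the jig's +x, m: 0 free, 0.030 fully back. Spring of 0.7 N per mm from 0 (no preload): 10 N at 14 mm, 6 N at 8.6 mm, 14 N at 20 mm.
- block: The carved rosette block, pale wood, 60 to 130 g, standing upright on the bench: 24 mm thick (x), 55 wide (y), 75 tall (z). Origin: centre of its underside. Its carved face with a round rosette (42 mm across, standing up to 9 mm proud) looks to its -x and is towards the robot at the start; its plain back looks to its +x. Grip it from above across the 55 mm width.
- block_back (a point): Centre of the block's plain back face (12 mm along +x from its middle, 37.5 mm above its underside).
- medallion: Bystander: a round carved wooden disc lying flat, 60 mm across, 16 to 19 mm high. Origin: centre of its underside. It and the block may swap places.
- varnish_tin: Bystander: a varnish tin standing, 70 mm across, 105 mm high. Origin: centre of its underside.
- paint_jar: Bystander: a paint jar standing, 70 mm across, 85 mm high. Origin: centre of its underside.
Not all that is in view belongs to the job. What is shaped like the block but green, purple or turquoise is not meant.

How it is judged (in metres and radians):
On the way:
1. the carriage is home against the end stop, the block not yet against the pad (value of joint carriage above 0.136 m and contact force between block and pad below 0.5 N), for 0.2 s.
At the end, for the whole second after the job is handed in: The carriage is within 4 mm of its end stop; the block's plain back is flat on the pad (within 0.1 rad, upright within 0.1 rad), centred sideways within 10 mm, its underside at most 6 mm above the bed; the fingers hold it still and it presses on the pad with 6 to 14 N, all through the last second (value of joint carriage above 0.136 m and contact force between block and pad between 6 and 14 N and y of block_back in the frame of pad_face between -0.01 and 0.01 m and x of block_back in the frame of pad_face between -0.005 and 0.005 m and angle between the x axis of block and the x axis of pad, either way round below 0.1 rad and angle between block's own z axis and vertical below 0.1 rad and z of block in the frame of jig between 0.006 and 0.018 m and contact force between the fingers and block above 2 N and linear speed of block below 0.01 m/s); the arm keeps its last pose, push and grip.
It fails at once if the block is pressed against the pad with more than 20 N (contact force between block and pad above 20 N).
It fails at once if the medallion is pushed away (more than 30 mm) (distance of medallion from where it was at the start of the episode above 0.03 m).
It fails at once if the varnish tin is pushed away (more than 30 mm) (distance of varnish_tin from where it was at the start of the episode above 0.03 m).
It fails at once if the paint jar is pushed away (more than 30 mm) (distance of paint_jar from where it was at the start of the episode above 0.03 m).
It also fails if it takes over 58 s, if anything falls off the work surface, if the arm or the gripper's body presses on something with over 40 N, if the wrist force passes 120 N, or if a joint passes its speed limit or range.

## Working session

There is one attempt and no reset: what is moved stays moved. The work goes in short steps, each a Python script; the robot and the scene stay as the last script left them, time stands still between calls to the robot, and variables do not carry over. Pictures are saved under pics/ and viewed, at most 10 in all, crops included, and the job is handed in when it is done.

```bash
ls; mkdir -p pics; python3 - <<'E'
from plant import bot
import cv2,numpy as np
np.set_printoptions(precision=4,suppress=True)
for n in ["top","side"]:
    cv2.imwrite(f"pics/{n}0.png",bot.camera(n)[:,:,::-1])
for n in ["top","side","wrist"]: print(n,bot.get_calibration(n))
print(bot.read_state())
E
```

```text
pics
top {'fx': 468.0763430201344, 'fy': 468.0763430201344, 'cx': 318.62961185370824, 'cy': 237.41215060412702, 'view': array([[    0.0031,    -1.    ,     0.0023,    11.9775],
       [    0.9968,     0.0032,     0.0797,  -567.9174],
       [   -0.0797,     0.0021,     0.9968, -1146.0695],
       [    0.    ,     0.    ,     0.    ,     1.    ]])}
side {'fx': 479.1411644052454, 'fy': 479.1411644052454, 'cx': 328.2616718529031, 'cy': 234.48627016842426, 'view': array([[   0.8206,   -0.5711,   -0.0203, -479.2497],
       [   0.4155,    0.5718,    0.7074, -318.2101],
       [  -0.3924,   -0.5889,    0.7065, -946.6797],
       [   0.    ,    0.    ,    0.    ,    1.    ]])}
wrist {'fx': 371.64829954431775, 'fy': 371.64829954431775, 'cx': 322.5567770836677, 'cy': 237.92191489666735, 'T_tool_cam': array([[   0.0011,    0.9621,    0.2727,   72.5568],
       [   1.    ,   -0.0011,   -0.0002,   -0.682 ],
       [   0.0001,    0.2727,   -0.9621, -157.6545],
       [   0.    ,    0.    ,    0.    ,    1.    ]])}
{'t': 0.1, 'joint_pos': array([ 1.4011,  0.3593,  0.0112, -0.0003, -1.2241, -0.2881]), 'qvel': array([ 0.0007, -0.0016,  0.0013, -0.0001, -0.0009, -0.0024]), 'tau': array([ -0.0002, -58.4164,  29.375 ,   7.0155,   0.0101,  -0.0001]), 'tcp_pos': array([298.155 , 605.0714, 225.7032]), 'eef_rot': array([ 0.9739, -0.227 , -0.0001,  0.0008]), 'contact_force': array([-0.6152,  0.4433,  0.0469]), 'moment': array([ 0.0227,  0.076 , -0.0182]), 'finger_force': 0.0, 'width': 87.97947009300242}
```

View pics/top0.png

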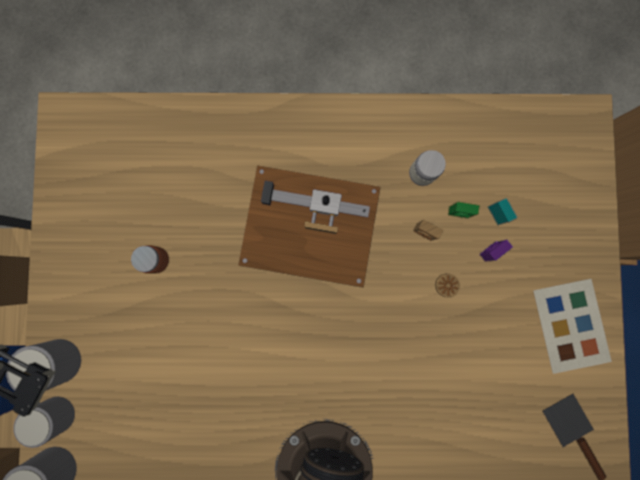

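View pics/side0.png

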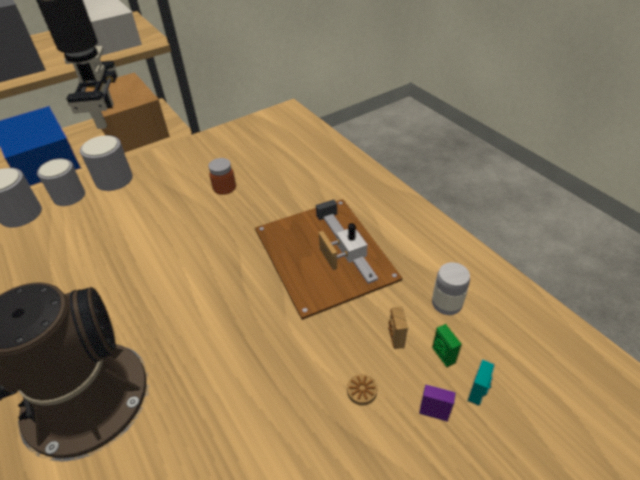

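```bash
cat > h.py <<'E'
import numpy as np,cv2
from scipy.spatial.transform import Rotation as R
np.set_printoptions(precision=3,suppress=True)
def ray(cal,px,st=None):
    """world origin and direction of pixel rays"""
    px=np.atleast_2d(px).astype(float)
    u=(px[:,0]-cal["cx"])/cal["fx"]; v=(px[:,1]-cal["cy"])/cal["fy"]
    if st is None:
        T=np.linalg.inv(cal["view"]); d=np.c_[u,-v,-np.ones(len(u))]
    else:
        W=np.eye(4); W[:3,:3]=R.from_quat(st["eef_rot"]).as_matrix(); W[:3,3]=st["tcp_pos"]
        T=W@cal["T_tool_cam"]; r=np.hypot(u,v)+1e-9; s=np.sin(r)/r
        d=np.c_[u*s,-v*s,-np.cos(r)]
    return T[:3,3],d@T[:3,:3].T
def plane(cal,px,z,st=None):
    o,d=ray(cal,px,st); return o+d*((z-o[2])/d[:,2])[:,None]
def tri(rays):
    A=0;b=0
    for o,d in rays:
        d=d.ravel()/np.linalg.norm(d); P=np.eye(3)-np.outer(d,d); A=A+P; b=b+P@o
    return np.linalg.solve(A,b)
def down(yaw):
    """tool down, tool y (closing) axis along world direction yaw+90deg"""
    # tool x = (cos,sin), z=-Z -> y = z cross x
    x=np.array([np.cos(yaw),np.sin(yaw),0]); z=np.array([0,0,-1.])
    return R.from_matrix(np.c_[x,np.cross(z,x),z]).as_quat()
E
python3 - <<'E'
from h import *
from plant import bot
ct,cs=bot.get_calibration("top"),bot.get_calibration("side")
ims={n:cv2.imread(f"pics/{n}0.png") for n in("top","side")}
for n,c,roi in(("top",ct,(225,150,395,300)),("side",cs,(245,190,410,325))):
    im=ims[n];h=cv2.cvtColor(im,cv2.COLOR_BGR2HSV);x0,y0,x1,y1=roi
    print(n,"bed/table hsv",h[230,270] if n=="top" else h[270,300],h[320,200] if n=="top" else h[300,220])
    m=np.zeros(im.shape[:2],np.uint8); m[y0:y1,x0:x1]=255
    bed=((h[...,2]<135)&(h[...,0]<18)&(h[...,1]>110)).astype(np.uint8)*255&m
    bed=cv2.morphologyEx(bed,cv2.MORPH_OPEN,np.ones((3,3)))
    C=max(cv2.findContours(bed,0,2)[0],key=cv2.contourArea); hull=cv2.convexHull(C)
    q=cv2.approxPolyN(hull,4)[0]; print(q.tolist())
    w=plane(c,q,12); print(w, np.linalg.norm(np.roll(w,-1,0)-w,axis=1),w.mean(0))
# post / block / others rough from top
print("post z101",plane(ct,(326,200),101),"block z75",plane(ct,(428,229),75),"med",plane(ct,(447,285),17))
big=np.hstack([cv2.resize(ims["top"][170:300,400:520],None,fx=3,fy=3,interpolation=2),cv2.resize(ims["top"][155:285,235:385],None,fx=2.6,fy=3,interpolation=2)])
cv2.imwrite("pics/c.png",big);print(big.shape)
for x in(450,550,620): print(bot.solve_ik([x,-100,250],down(0)))
E
```

```text
top bed/table hsv [ 14 151  96] [ 18 109 145]
[[381, 186], [364, 288], [237, 265], [256, 164]]
[[ 700.392 -144.454   12.   ]
 [ 442.291 -100.011   12.   ]
 [ 498.686  218.166   12.   ]
 [ 756.077  174.079   12.   ]] [261.9   323.136 261.139 323.363] [599.361  36.945  12.   ]
side bed/table hsv [ 15 182 122] [ 17 122 173]
[[405, 279], [301, 320], [254, 228], [300, 213]]
[[ 699.763 -149.534   12.   ]
 [ 438.826 -104.558   12.   ]
 [ 494.502  212.101   12.   ]
 [ 623.566  190.108   12.   ]] [264.785 321.517 130.924 348.085] [564.164  37.029  12.   ]
post z101 [[649.642  -3.081 101.   ]] block z75 [[ 584.702 -247.396   75.   ]] med [[ 450.477 -306.295   17.   ]]
(390, 750, 3)
[ 0.21  -0.019 -0.399  0.    -1.19   1.36 ]
[ 0.17   0.153 -0.211  0.    -1.206  1.4  ]
[ 0.15   0.269 -0.063  0.    -1.239  1.42 ]
```

View pics/c.png

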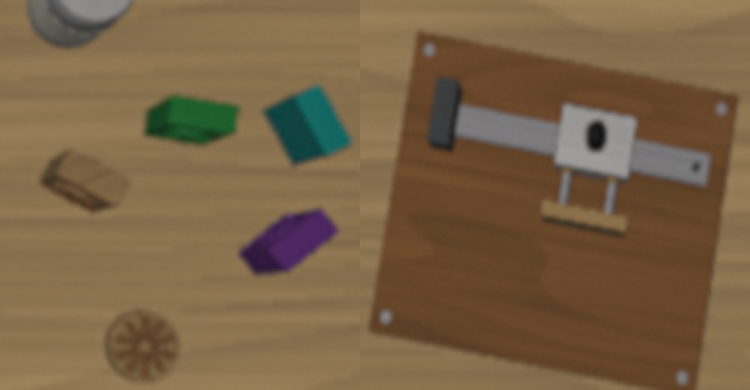

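Pictures: the top view shows the jig with corners (256,164), (381,186), (364,288), (237,265), the post at (326,200), the block at (428,230) with its carved face toward the robot, and the medallion at (447,285). The jig edges measure 261 x 323 mm, against 260 x 320 given, with the centre near (599,37) and yaw near -0.173. Next come wrist views over the jig and the block.

```bash
python3 - <<'E'
from h import *
from plant import bot
import pickle
cw=bot.get_calibration("wrist")
S=[]
for k,p in enumerate([(640,0,230),(600,-240,200)]):
    bot.move_ptp(p,down(-0.173)); bot.pause(.3)
    st=bot.read_state(); im=bot.camera("wrist"); S.append(st)
    cv2.imwrite(f"pics/w{k}.png",im[:,:,::-1]); print(st["t"],st["joint_pos"],st["tcp_pos"],st["contact_force"])
pickle.dump(S,open("S.pkl","wb"))
E
```

```text
2.8667 [ 0.305  0.3   -0.066  0.    -1.206  1.093] [640.018   0.367 229.983] [-0.468  0.626 -0.244]
4.1833 [-0.077  0.329 -0.094 -0.    -1.148  1.477] [ 600.453 -238.979  200.152] [-0.51  -0.336 -0.366]
```

View pics/w0.png

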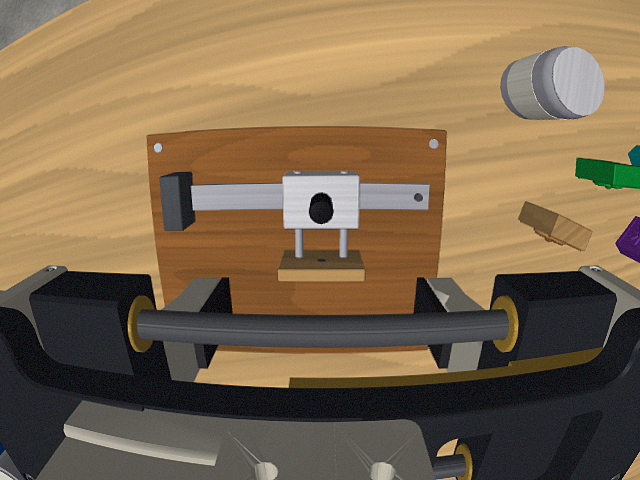

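View pics/w1.png

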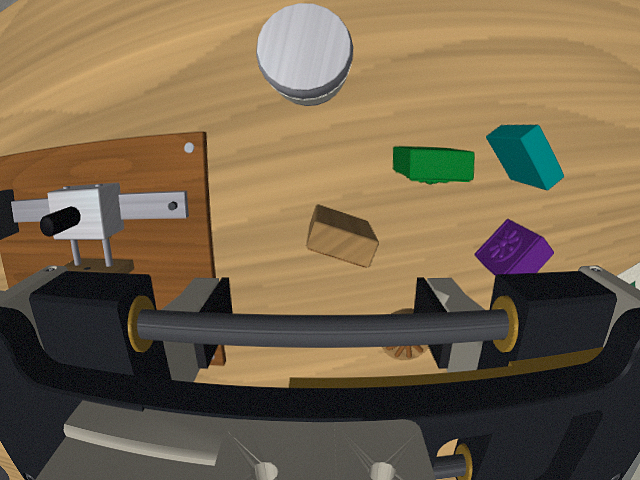

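```bash
python3 - <<'E'
from h import *
a=cv2.imread("pics/w1.png")[195:275,295:390]; b=cv2.imread("pics/w0.png")[165:290,270:375]
cv2.imwrite("pics/c2.png",np.hstack([cv2.resize(a,(475,400),interpolation=2),cv2.resize(b,(315,400),interpolation=2)]))
E
```

```text
(no output)
```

View pics/c2.png

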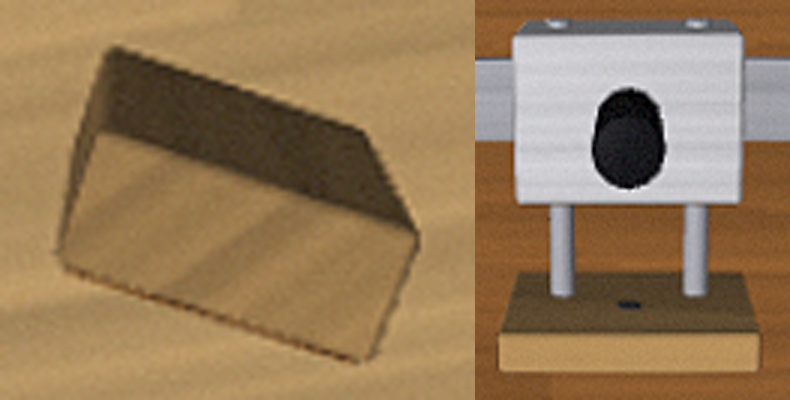

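Block top corners in w1 are (315,221.6), (378.4,242.6), (368,267.4), (307.4,247.4). In w0 the pad top face spans cols 277.7–364.7, rows 269–281, and the post top is at (321,212).

```bash
python3 - <<'E'
from h import *
from plant import bot
import pickle
S=pickle.load(open("S.pkl","rb")); cw=bot.get_calibration("wrist")
w=plane(cw,[(315,221.6),(378.4,242.6),(368,267.4),(307.4,247.4)],75,S[1])
print("block",w,w.mean(0),np.linalg.norm(np.roll(w,-1,0)-w,axis=1))
for i,j in((1,0),(2,3)):
    d=w[j]-w[i]; print("yaw",np.arctan2(-d[0],d[1]))
p=plane(cw,[(277.7,280.9),(364.7,280.9),(364.7,269.1),(277.7,269.1)],74,S[0]);print("pad",p,np.linalg.norm(np.roll(p,-1,0)-p,axis=1))
post=plane(cw,(321,211.9),101,S[0]);print("post",post)
h=cv2.cvtColor(cv2.imread("pics/w0.png"),cv2.COLOR_BGR2HSV)
sc=plane(cw,[(158,148),(433.5,144)],12,S[0]);print("screws",sc,np.linalg.norm(sc[0]-sc[1]))
carr=plane(cw,[(283.3,176),(359,176),(359,228.5),(283.3,228.5)],56,S[0]);print("carr",carr.mean(0),np.linalg.norm(np.roll(carr,-1,0)-carr,axis=1))
st=plane(cw,[(166,171.5),(192,172)],52,S[0]); 
C=np.array([599.4,37]);a=-.173;M=np.array([[np.cos(a),np.sin(a)],[-np.sin(a),np.cos(a)]])
for n,q in(("pad",p.mean(0)[None]),("padedges",p),("post",post),("screws",sc),("carr",carr.mean(0)[None])): print(n,(q[:,:2]-C)@M.T)
for nm,q in(("d",sc[0]-sc[1]),("p",p[0]-p[1]),("p2",p[3]-p[2])): print(nm,np.arctan2(-q[0],q[1]))
E
```

```text
block [[ 607.442 -233.293   75.   ]
 [ 581.963 -280.225   75.   ]
 [ 562.482 -269.131   75.   ]
 [ 587.679 -223.625   75.   ]] [ 584.892 -251.568   75.   ] [53.402 22.419 52.017 22.001]
yaw -0.4973595482288999
yaw -0.5056756254330063
pad [[590.985  51.418  74.   ]
 [577.429 -27.064  74.   ]
 [588.9   -28.6    74.   ]
 [602.307  48.981  74.   ]] [79.644 11.573 78.731 11.581]
post [[653.023   0.243 101.   ]]
screws [[ 735.478  163.341   12.   ]
 [ 686.554 -122.758   12.   ]] 290.25188913391054
carr [652.37    0.419  56.   ] [67.872 48.653 69.967 48.678]
pad [[ -4.909 -27.065]]
padedges [[-10.771  12.755]
 [-10.615 -66.89 ]
 [  0.949 -66.428]
 [  0.801  12.303]]
post [[ 59.15  -26.978]]
screws [[ 112.298  147.879]
 [ 113.353 -142.371]]
carr [[ 58.477 -26.917]]
d -0.16936671802054604
p -0.1710385738644656
p2 -0.17112427935732413
```

```bash
python3 - <<'E'
from h import *
from plant import bot
q=down(-.171); p=np.array([653,.2,71.]); Y=np.array([.170,.985,0]); up=np.array([0,0,1])
bot.move_ptp(p+90*up,q); bot.line_to(p,120)
bot.move_gripper(10,20); s=bot.read_state(); f0=s["contact_force"]; print(s["t"],s["width"],s["finger_force"],f0,s["tcp_pos"])
p=s["tcp_pos"]*[1,1,0]+[0,0,71]
bot.line_to(p+88*Y,80); print(bot.read_state()["contact_force"]@Y)
for d in np.arange(90,116,1.5):
    bot.line_to(p+d*Y,25); bot.pause(.05); s=bot.read_state(); f=s["contact_force"]@Y; print(d,round(f,2),(s["tcp_pos"]-p)@Y)
    if f<-13: break
bot.pause(.3); s=bot.read_state(); print(s["t"],s["tcp_pos"],s["contact_force"],s["moment"])
bot.move_gripper(70); bot.line_to(s["tcp_pos"]+110*up,200)
E
```

```text
7.1917 19.40134876051195 20.000048875808716 [-0.735 -0.376 -0.438] [652.971   0.101  70.968]
2.374784121577624
90.0 -0.6 89.6912011861096
91.5 -2.84 91.03379935853472
93.0 -2.85 92.86852543901622
94.5 -1.7 94.5717216348237
96.0 -1.98 96.09614831536304
97.5 -2.87 97.58963427312321
99.0 -1.56 99.04345623018125
100.5 -6.81 99.18116226146482
102.0 -12.48 99.26936912307197
103.5 -16.67 99.30842806735073
11.7417 [669.813  98.03   70.957] [  1.859 -19.095  -0.343] [-6.482 -1.197  0.058]
```

```bash
python3 - <<'E'
from h import *
from plant import bot
up=np.array([0,0,1]); b=np.array([584.9,-251.6,18.])
bot.move_gripper(88)
bot.move_ptp(b+150*up,down(-.50)); bot.line_to(b+70*up,200); bot.line_to(b,80)
bot.move_gripper(40,35); bot.pause(.2); s=bot.read_state(); print(s["t"],s["width"],s["finger_force"],s["tcp_pos"],s["contact_force"])
bot.line_to(b+150*up,150)
a=-.171; X=np.array([np.cos(a),np.sin(a),0]); face=np.array([600.9,109.9,0])
p=face-52*X; bot.move_ptp(p+150*up,down(a)); bot.line_to(p+60*up,150)
bot.pause(.2); s=bot.read_state(); print(s["t"],s["width"],s["finger_force"],s["tcp_pos"],s["contact_force"])
cv2.imwrite("pics/w2.png",bot.camera("wrist")[:,:,::-1]); cv2.imwrite("pics/s2.png",cv2.resize(bot.camera("side")[160:310,220:420,::-1],None,fx=3,fy=3))
E
```

```text
17.75 54.69072814143522 34.999786019325256 [ 584.911 -251.647   18.129] [-1.141  0.214  2.285]
21.2417 54.702119358011224 34.99982178211212 [550.294 119.057  61.067] [-0.423  0.269 -2.004]
```

View pics/w2.png

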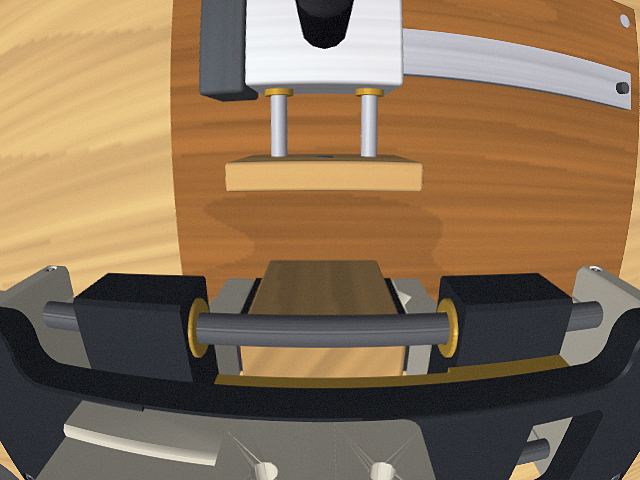

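View pics/s2.png

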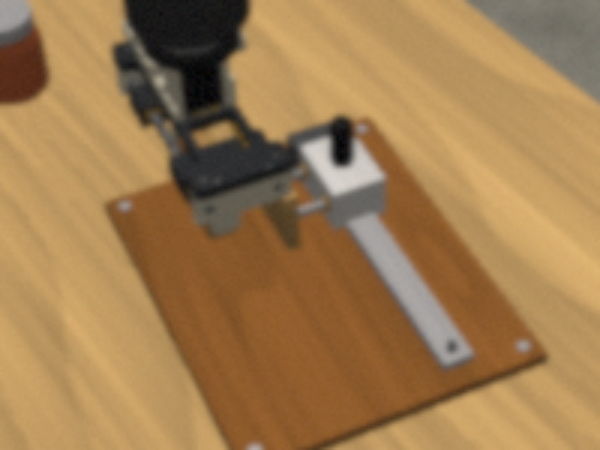

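The block is held square: its back spans cols 268–380 and the pad cols 226–422, both centred near 324. The carriage sits against the stop.

```bash
python3 - <<'E'
from h import *
from plant import bot
a=-.171; X=np.array([np.cos(a),np.sin(a),0]); Y=np.array([-X[1],X[0],0]); p=np.array([600.9,109.9,32.5])-52*X
bot.line_to(p,60); bot.pause(.3); f0=np.mean([(bot.pause(.05),bot.read_state()["contact_force"])[1] for _ in range(6)],0); print(f0,bot.read_state()["tcp_pos"])
bot.line_to(p+34*X,60)
for d in np.arange(36,66,1.):
    bot.line_to(p+d*X,20); bot.pause(.1)
    f=np.mean([(bot.pause(.03),bot.read_state()["contact_force"])[1] for _ in range(4)],0)-f0
    s=bot.read_state(); print(d,f@X,f@Y,f[2],(s["tcp_pos"]-p)@X,s["tcp_pos"][2])
    if f@X<-9.6: break
bot.pause(.6); s=bot.read_state(); print(s["t"],(s["contact_force"]-f0)@X,(s["contact_force"]-f0),(s["tcp_pos"]-p)@X,(s["tcp_pos"]-p)@Y,s["moment"],s["width"],s["finger_force"],R.from_quat(s["eef_rot"]).as_matrix())
cv2.imwrite("pics/w3.png",bot.camera("wrist")[:,:,::-1])
E
```

```text
[ 0.228  0.001 -1.093] [549.695 118.742  32.579]
36.0 -0.4877070886297426 -0.20198230501016987 -0.2974781134560931 35.905416113086446 32.54717704375583
37.0 -0.5581866950738943 -0.3919556918575733 0.13266124749802444 36.974632524087134 32.47267738184316
38.0 -0.2740258006527444 -0.0018197869162586942 0.19577896115072224 37.97581047480451 32.49409527623906
39.0 0.04570808992249258 0.07780968327987986 -0.04970729136719099 38.986469487206506 32.484140134727326
40.0 -0.7278138407650212 -0.1009853265887252 0.2996147932292037 39.94435211697402 32.50123113537841
41.0 -1.4931949910405962 -0.35656165238591225 -0.04034339276351662 40.93656161567536 32.48744602094554
42.0 -2.170597461624138 -0.536280323986576 0.1260004217911319 41.90472071557616 32.44969528105941
43.0 -2.9047864545706195 0.1971108756897705 0.9066179159105696 42.91948964958673 32.45309520036038
44.0 -3.062097425643967 0.11864041740003942 0.8505610369706296 43.911808737520104 32.470357325300164
45.0 -3.9437934801239507 -0.45966162908377095 1.7650347045624182 44.92842240958336 32.47834890394452
46.0 -4.7153969839504795 -0.63427017
[... 371 characters left out ...]
270256196701 0.4726309572126652 3.3547632896848585 49.457095840850734 32.46011234158917
51.0 -8.423749997492568 0.6260181962740996 3.1618217048727875 50.30689628909763 32.46293533353603
52.0 -8.657035779069496 0.6193294998961597 4.073539867586763 51.16059126875005 32.41044559909094
53.0 -9.464707144554671 1.0668109908642769 4.1485435482593545 52.052887351619944 32.438547540691374
54.0 -9.770112930152882 0.9460615007273759 4.874418311183842 52.91107880257734 32.41450116893888
33.05 -10.027700148356988 [-9.674  2.91   4.284] 52.916579356843364 -0.10454422443126214 [ 0.934  3.061 -0.101] 54.83896482713907 34.99957323074341 [[ 0.985 -0.17  -0.002]
 [-0.17  -0.985 -0.   ]
 [-0.002  0.    -1.   ]]
```

View pics/w3.png

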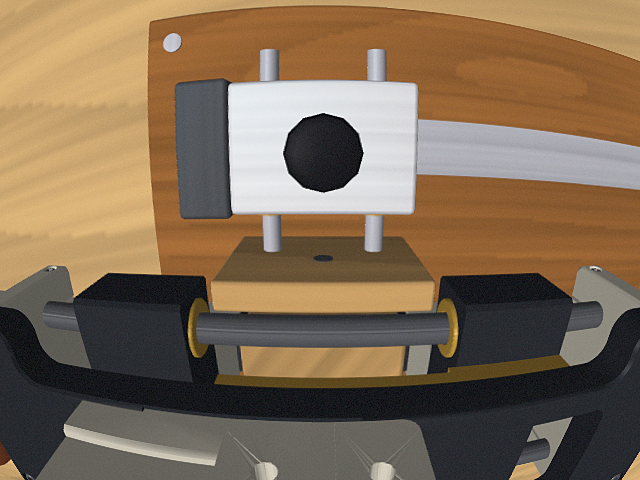

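```bash
python3 - <<'E'
from h import *
a,b=[cv2.cvtColor(cv2.imread(f"pics/w{k}.png"),cv2.COLOR_BGR2GRAY) for k in(2,3)]
t=a[352:368,255:395]; r=cv2.matchTemplate(b[344:378,240:410],t,cv2.TM_CCOEFF_NORMED); print(cv2.minMaxLoc(r),"expect loc (15,8)")
from plant import bot
F=np.array([bot.read_state()["contact_force"] for _ in range(1)]);print(F)
I=cv2.resize(bot.camera("side")[185:265,295:385,::-1],None,fx=7,fy=7,interpolation=2); cv2.imwrite("pics/s3.png",I)
E
```

```text
(-0.3129166066646576, 0.8908588290214539, (2, 4), (13, 10)) expect loc (15,8)
[[-8.659  3.007  3.087]]
```

View pics/s3.png

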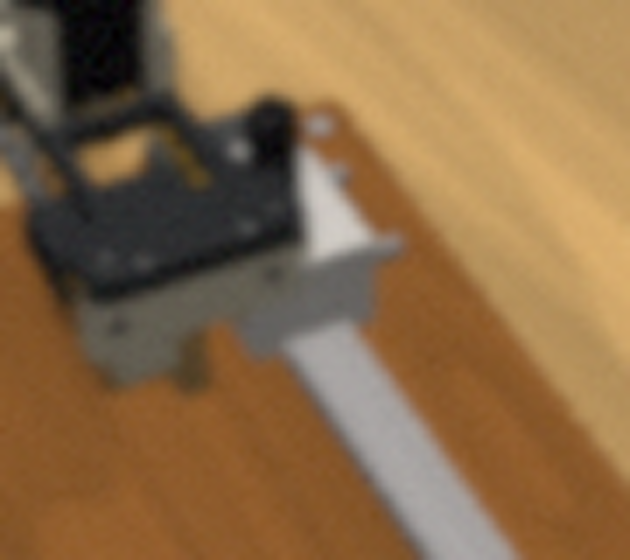

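The block has shifted only about 2 px in the grip (roughly 0.02 rad). The press is steady near 10 N, with 13.9 mm of spring travel matching that, and the carriage is home, so I am handing in.

```bash
python3 - <<'E'
from plant import bot
print(bot.close_job())
E
```

```text
the job is handed in; nothing more can be done
None
```

The job is handed in (result not reported back): carriage home against its end stop, rosette block held centred on the pad and pressing with about 10 N by the wrist force and 13.9 mm of spring travel; medallion, tin and jar not re-measured at the end.

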